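# Gather loose clips in one corner of a carry tote

### The job

Four loose spring clips are scattered in the blue carry tote. Pick the tote up by its handle and tilt it so that all the clips slide into the corner with the red cap, without touching or spilling them and leaving the other things on the table alone. Finish while holding it there: tote in your grip, clearly tilted, steady and well clear of the table, every clip in the red corner.

Things in the scene. Friction and masses are not known exactly. Their poses are not given: they have to be found in the camera images.
- tote: open blue plastic carry tote, loose on the table, 150 (its x) x 190 (its y) mm, 4 mm walls 50 mm high, 0.25 to 0.5 kg. Origin: centre of its underside, z up out of its mouth. Tray floor top is 4 mm up. A post outside each y end, 6 mm thick, carries the handle bar over the middle of the tray
- handle (a point): middle of the straight handle bar, 135 mm above the tote's underside; axes as the tote's. The bar runs along y, is 20 mm wide (x) and 22 mm high, flat-sided, top 146 mm above the underside, 190 mm free between the posts, black over its middle 90 mm; open below down to the tray floor
- red_corner (a point): inner corner of the tray floor at the red plastic corner cap: 71 mm to -x and 91 mm to -y of the tote's middle, 4 mm above its underside
- far_corner (a point): inner corner of the tray floor diagonally opposite the red one: 71 mm to +x and 91 mm to +y of the tote's middle, 4 mm above its underside
- clip0: small bright steel spring clip, 12 x 46 x 9 mm, 20 g, lying loose on the tray floor; origin: centre of its underside. Clips are slippery (friction 0.14 to 0.22 on tray, walls and each other): they start to slide at about 8 to 13 degrees of tilt; sliding along a wall towards a corner needs 13 to 22, or more if clips jam
- clip1: a spring clip like clip0
- clip2: a spring clip like clip0
- clip3: a spring clip like clip0
- sanding_block: bystander: cork sanding block, 56 x 96 x 26 mm; origin: centre of its underside. To be left alone
- thread_box: bystander: small red thread carton, 44 x 62 x 22 mm; origin: centre of its underside. To be left alone
- glue_bottle: bystander: yellow wood glue bottle with orange cap, 64 mm wide, 210 mm tall; origin: centre of its underside. To be left alone
- thinner_bottle: bystander: clear bottle with white screw cap and a pink label on one side, 68 mm wide, 168 mm tall; origin: centre of its underside. To be left alone
- pearl_jar: bystander: glass jar with metal lid, 58 mm wide, 84 mm tall; origin: centre of its underside. To be left alone
- wax_tin: bystander: yellow wax tin, 56 x 72 x 36 mm; origin: centre of its underside. To be left alone
- green_bottle: bystander: green bottle with red cap, 35 mm wide, 85 mm tall; origin: centre of its underside. To be left alone

How it is judged:
At the end, for the whole second after the job is handed in: Fingers grip the tote by its handle (over 1 N, grasp over 90 mm above its underside), tilted 12 to 63 degrees and still, red corner of its floor over 25 mm and opposite corner over 65 mm above the table; all four clips at rest, middles within 95 mm of the red inner corner (contact force between the fingers and tote above 1 N and z of the grasp point in the frame of tote above 0.09 m and angle between tote's own z axis and vertical between 0.21 and 1.1 rad and height (world z) of red_corner above 0.025 m and height (world z) of far_corner above 0.065 m and linear speed of each of tote, clip0, clip1, clip2, clip3 below 0.03 m/s and angular speed of tote below 0.15 rad/s and distance between each of clip0, clip1, clip2, clip3 and red_corner below 0.095 m); the arm keeps its last pose, push and grip.
It fails at once if a clip leaves the tote (distance between any of clip0, clip1, clip2, clip3 and tote above 0.15 m).
It fails at once if a clip is handled with the fingers (contact force between the fingers and clip0 above 0.5 N or contact force between the fingers and clip1 above 0.5 N or contact force between the fingers and clip2 above 0.5 N or contact force between the fingers and clip3 above 0.5 N).
It fails at once if a bystander is moved more than 30 mm (distance of any of sanding_block, thread_box, glue_bottle, thinner_bottle, pearl_jar, wax_tin, green_bottle from where it was at the start of the episode above 0.03 m).
It fails at once if a bystander is knocked over (angle between any of sanding_block, thread_box, glue_bottle, thinner_bottle, pearl_jar, wax_tin, green_bottle's own z axis and vertical above 0.5 rad).
It also fails if it takes over 45 s, if anything falls off the work surface, if the arm or the gripper's body presses on something with over 40 N, if the wrist force passes 120 N, or if a joint passes its speed limit or range.

### The arm

A 6-joint arm with a two-finger parallel gripper is mounted at the origin on a cart in front of the work surface, level with it; the furniture and walls round the work are solid. World frame = base frame: x ahead of the robot, y to its left, z up, the work surface at z = 0. Lengths are in m, angles in rad, forces in N, time in s.
With the tool pointing down it reaches from about 0.275 to 0.825 m from the base axis. Payload 4.9 kg.
Tool frame: the origin (TCP) lies midway between the tips of the shut fingers; the grasp point (between the pads) lies 19 mm behind it (bot.grip_depth is the distance from the TCP to the grasp point, in m); z points along the fingers, y is the line along which they close (so a half turn about z gives the same grasp; the last joint's range is limited). The gripper opens to 85 mm and grips with 20 to 120 N. Pads are 22 mm wide; open, the fingers measure 114 mm over their backs; the gripper's body (76 mm by 85 mm) begins 54 mm behind the grasp point. The pads swing forward as they close: fully open they stand 13 mm farther back than shut.
Start: joints at [1.102, 0.326, -0.193, 1.052, 0, 1.437], TCP at [0.181, 0.519, 0.231] pointing down, gripper open.
Joint ranges: [-2.65, 2.65], [-0.97, 1.79], [-1.3, 1.35], [-1.93, 2.1], [-1.47, 1.37], [-3.14, 3.14]. Speed limits (rad/s): [2.57, 2.57, 3.14, 3.14, 3.14, 3.14].

### API

Orientations are given as a unit quaternion [w, x, y, z].
In Python, from cell import bot gives the robot as it stands. Calls block until the motion is done:
- bot.move_pose(position, orientation): joint-space move of the TCP to a pose.
- bot.move_linear(position, speed=0.15, rotation=None, until_force=None): straight line of the TCP; rotation=None keeps the orientation; speed is the mean speed in m/s. With until_force (N) it stops when the force on the tool has changed by that much, and returns True; else False.
- bot.goto_joints(angles): joint-space move.
- bot.set_gripper(opening, grasp_force=None): opening from 0.0 (shut) to 1.0 (fully open); grasp_force is the grip in N (None keeps the last); returns when the fingers have stopped.
- bot.wait(seconds).
- bot.solve_ik(position, orientation): joint angles nearest the present ones, or None.
- bot.camera(name): name is "side" or "top" or "wrist"; returns the picture (400x640x3 uint8, red, green, blue); there is no depth.
- bot.calibration(name): a dict with "mtx" (3x3 intrinsics, pixels), "k1" (the pictures are not rectified: a ray, as slopes to the right and down, at radius r is drawn at 1 + k1 r^2 times it, then the intrinsics apply), "extrinsics" (4x4, takes a point from world to camera coordinates); the wrist camera has in their place "hand_eye" (4x4, takes a point from camera to tool coordinates, whose origin is the TCP and whose axes are the flange's). Camera axes: x right, y down, z forward; pixel columns grow to the right and rows downward; lengths in m; the calibration is good to about 2 mm. A picture is of the moment at which its call begins: read the wrist's pose just before it. calibration takes no time and is no camera call.
A pose or a line that the arm cannot do raises bot.PlanningError and nothing moves.
- bot.close_job(): hands the job in; it is judged then, once.
Trained networks look in the newest picture that a camera, given by its name, has taken for a name from the list of things; names that differ only in an ending like _2 or _b are one class to them, and where a whole thing is asked for, a point or a joint stands for the part that bears it (a point fixed in the world has none). Each returns a list of dicts, best first, with "confidence" (0 to 1); they miss things now and then, are a little off and sometimes report something else, mostly with a low value. They report only what shows in the picture. A call takes as long as a camera call.
- bot.search_frame(camera, thing): "bbox" ([left, top, width, height] in pixels, round what is visible of it).
Readings, each from a call of its own:
- bot.read_clock(): time.
- bot.read_joint_positions(): joint angles.
- bot.read_joint_vel(): joint speeds.
- bot.read_joint_efforts(): joint torques, N m.
- bot.read_position(): TCP position.
- bot.read_tool_rot(): TCP orientation.
- bot.read_ft_force(): force on the tool from outside, world axes, zero at the start.
- bot.read_moment(): the same for the moment, N m.
- bot.read_gripper_width(): opening from 0.0 (shut) to 1.0 (fully open).
- bot.read_finger_force(): force on a finger pad.
Only numpy, scipy, OpenCV 4.12 (cv2) and the standard library are available. Lean on these libraries where they do the work, as an engineer would, in place of code of your own. Each camera call takes 0.05 s, during which the arm holds its last target. There are 200 camera calls.

## Working session

There is one attempt and no reset: what is moved stays moved. The work goes in short steps, each a Python script; the robot and the scene stay as the last script left them, time stands still between calls to the robot, and variables do not carry over. Pictures are saved under pics/ and viewed, at most 10 in all, crops included, and the job is handed in when it is done.

```bash
mkdir -p pics; ls; python3 - <<'E'
from cell import bot
import cv2,numpy as np
for n in("top","side"):
    im=bot.camera(n); cv2.imwrite(f"pics/{n}0.png",im[:,:,::-1])
    c=bot.calibration(n); print(n,c)
    for t in("tote","handle","red_corner","far_corner","glue_bottle","thinner_bottle","pearl_jar"):
        print(t,[(np.round(d["bbox"]).tolist(),round(d["confidence"],2)) for d in bot.search_frame(n,t)[:2]])
E
```

```text
pics
top {'mtx': array([[387.95212046,   0.        , 313.84915782],
       [  0.        , 387.95212046, 192.62334086],
       [  0.        ,   0.        ,   1.        ]]), 'k1': -0.02693224275653902, 'extrinsics': array([[ 0.08115409, -0.99668892, -0.00502096, -0.06135257],
       [-0.97318718, -0.07815069, -0.21633117,  0.60573031],
       [ 0.21522249,  0.02244249, -0.97630713,  0.88512968],
       [ 0.        ,  0.        ,  0.        ,  1.        ]])}
tote [([281.0, 198.0, 90.0, 66.0], 0.95)]
handle [([279.0, 193.0, 91.0, 68.0], 0.69)]
red_corner []
far_corner [([280.0, 198.0, 93.0, 67.0], 0.69)]
glue_bottle [([265.0, 91.0, 27.0, 48.0], 0.93)]
thinner_bottle [([293.0, 97.0, 32.0, 45.0], 0.7)]
pearl_jar [([338.0, 111.0, 21.0, 30.0], 0.67)]
side {'mtx': array([[473.20110805,   0.        , 319.7089531 ],
       [  0.        , 473.20110805, 197.28311536],
       [  0.        ,   0.        ,   1.        ]]), 'k1': -0.016552227848330617, 'extrinsics': array([[ 0.51571964, -0.8566609 , -0.0128593 , -0.34616596],
       [-0.74087276, -0.43837545, -0.50885609,  0.48482775],
       [ 0.43027991,  0.27195418, -0.86075555,  1.10336283],
       [ 0.        ,  0.        ,  0.        ,  1.        ]])}
tote [([259.0, 197.0, 94.0, 80.0], 0.77)]
handle [([263.0, 192.0, 88.0, 80.0], 0.93)]
red_corner [([261.0, 197.0, 89.0, 77.0], 0.63)]
far_corner [([262.0, 197.0, 84.0, 80.0], 0.96)]
glue_bottle [([304.0, 104.0, 21.0, 53.0], 0.7)]
thinner_bottle []
pearl_jar [([356.0, 150.0, 21.0, 31.0], 0.98), ([262.0, 194.0, 89.0, 78.0], 0.75)]
```

View pics/top0.png

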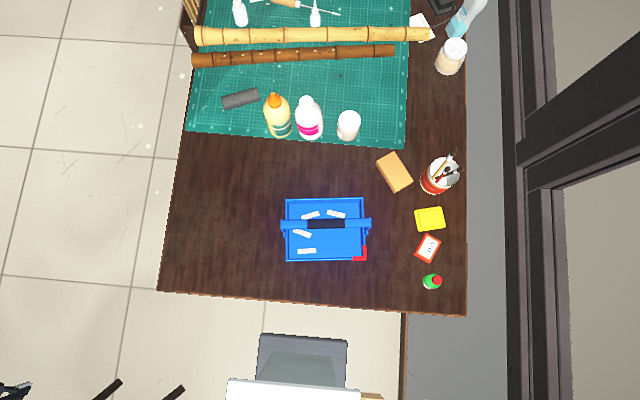

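View pics/side0.png

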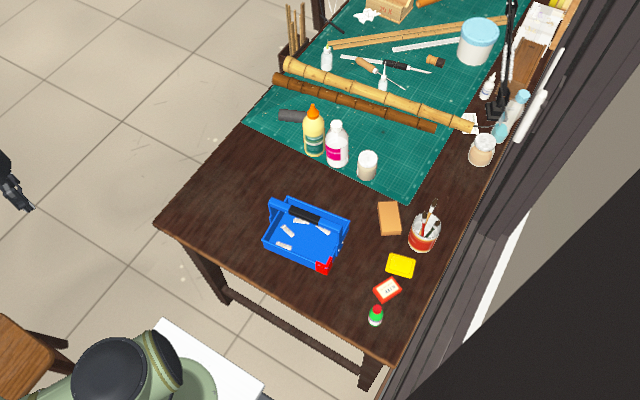

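Both views show the tote near the front of the table. The red cap is at top pixel (361,254), which is the robot's -x/-y side, so yaw is about 0. The black grip is at about (326,224), and the bystanders are clear of the tote. Next I'll measure the grip and the bar direction.

```bash
cat > h.py <<'E'
from cell import bot
import cv2,numpy as np
from scipy.spatial.transform import Rotation as R
def ray(cal,uv,T=None):
    "camera centre and direction in world; T = world<-camera"
    k=np.array([cal["k1"],0,0,0,0.])
    p=cv2.undistortPoints(np.array([[uv]],float),cal["mtx"],k)[0,0]
    if T is None: T=np.linalg.inv(cal["extrinsics"])
    return T[:3,3],T[:3,:3]@np.array([p[0],p[1],1])
def atz(cal,uv,z,T=None):
    c,d=ray(cal,uv,T); return c+d*(z-c[2])/d[2]
def blob(im,box):
    x,y,w,h=[int(v) for v in box]; s=im[y:y+h,x:x+w].astype(int)
    m=(s.max(2)<70).astype(np.uint8)
    n,l,st,ce=cv2.connectedComponentsWithStats(m)
    i=1+np.argmax(st[1:,4]); pts=np.argwhere(l==i)[:,::-1]+[x,y]
    return cv2.minAreaRect(pts.astype(np.float32)),st[i]
def q(Rm):
    a=Rm.as_quat(); return [a[3],a[0],a[1],a[2]]
def qr(a): return R.from_quat([a[1],a[2],a[3],a[0]])
E
python3 - <<'E'
from h import *
c=bot.calibration("top"); im=cv2.imread("pics/top0.png")
r,st=blob(im,(283,205,84,40)); print(r,st)
b=cv2.boxPoints(r); b=b[np.argsort(b[:,0])]
L,Rr=b[:2].mean(0),b[2:].mean(0)
for p in(L,Rr,r[0]): print(p,atz(c,p,.143))
print("red floor",atz(c,(366,261),0.0),"corners rim",[atz(c,p,.05) for p in((285,198),(361,197),(287,262))])
s=cv2.imread("pics/side0.png"); r2,_=blob(s,(280,200,45,25)); print("side",r2,atz(bot.calibration("side"),r2[0],.143))
# IK feasibility for down grasp with tool y along +-x
g=atz(c,r[0],.143)
for s in(1,-1):
    M=R.from_matrix(np.array([[0,s,0],[s,0,0],[0,0,-1.]]))
    for tilt in(0,30,38,45):
        for hgt in(.25,.3):
            A=R.from_rotvec(np.radians(tilt)*np.array([1,-1,0])/2**.5)  # lowers -x,-y
            T=A*M; gp=np.array([g[0],g[1],hgt]); 
            j=bot.solve_ik((gp+T.apply([0,0,bot.grip_depth])).tolist(),q(T))
            print(s,tilt,hgt,A.apply([-1,-1,0]).round(2),None if j is None else np.round(j,2))
E
```

```text
((337.5352783203125, 226.95880126953125), (0.9203580617904663, 13.038405418395996), 85.60128784179688) [48 21 14  2 14]
[331.03528 227.4588 ] [ 0.51636842 -0.0582597   0.143     ]
[344.03528 226.4588 ] [ 0.52088022 -0.08668986  0.143     ]
(337.5352783203125, 226.95880126953125) [ 0.51862432 -0.07247088  0.143     ]
red floor [ 4.57275725e-01 -1.56677992e-01  1.11022302e-16] corners rim [array([0.59285972, 0.05849073, 0.05      ]), array([ 0.61053866, -0.1297928 ,  0.05      ]), array([0.43692813, 0.03849332, 0.05      ])]
side ((303.96551513671875, 214.58619689941406), (31.196815490722656, 8.913375854492188), 21.801410675048828) [ 0.52367932 -0.04462061  0.143     ]
1 0 0.25 [-1. -1.  0.] [-0.28  0.28 -0.26  1.03  0.    1.29]
1 0 0.3 [-1. -1.  0.] [-0.28  0.25 -0.17  1.15  0.    1.29]
1 30 0.25 [-0.87 -0.87 -0.71] [-0.56  0.15 -0.53  0.76  0.51  1.05]
1 30 0.3 [-0.87 -0.87 -0.71] [-0.56  0.11 -0.45  0.89  0.51  1.05]
1 38 0.25 [-0.79 -0.79 -0.87] [-0.63  0.16 -0.59  0.7   0.65  0.98]
1 38 0.3 [-0.79 -0.79 -0.87] [-0.63  0.11 -0.51  0.84  0.65  0.98]
1 45 0.25 [-0.71 -0.71 -1.  ] [-0.69  0.18 -0.63  0.67  0.78  0.92]
1 45 0.3 [-0.71 -0.71 -1.  ] [-0.69  0.12 -0.56  0.8   0.78  0.92]
-1 0 0.25 [-1. -1.  0.] [-0.28  0.28 -0.26  1.03  0.   -1.85]
-1 0 0.3 [-1. -1.  0.] [-0.28  0.25 -0.17  1.15  0.   -1.85]
-1 30 0.25 [-0.87 -0.87 -0.71] [-0.56  0.15 -0.53  0.76  0.51 -2.09]
-1 30 0.3 [-0.87 -0.87 -0.71] [-0.56  0.11 -0.45  0.89  0.51 -2.09]
-1 38 0.25 [-0.79 -0.79 -0.87] [-0.63  0.16 -0.59  0.7   0.65 -2.16]
-1 38 0.3 [-0.79 -0.79 -0.87] [-0.63  0.11 -0.51  0.84  0.65 -2.16]
-1 45 0.25 [-0.71 -0.71 -1.  ] [-0.69  0.18 -0.63  0.67  0.78 -2.22]
-1 45 0.3 [-0.71 -0.71 -1.  ] [-0.69  0.12 -0.56  0.8   0.78 -2.22]
```

```bash
python3 - <<'E'
from h import *
M=R.from_matrix(np.array([[0,1,0],[1,0,0],[0,0,-1.]])); T=R.from_euler('z',6,degrees=True)*M
bot.move_linear([.181,.519,.32])
bot.move_pose([.521,-.046,.33],q(T))
p=np.array(bot.read_position());o=bot.read_tool_rot(); np.savez("w.npz",p=p,o=o)
im=bot.camera("wrist"); cv2.imwrite("pics/w1.png",im[:,:,::-1]); c=bot.calibration("wrist"); print(c,p,o,bot.read_clock())
for t in("handle","tote"): print(t,bot.search_frame("wrist",t)[:1])
E
```

```text
{'mtx': array([[308.98786326,   0.        , 321.1932923 ],
       [  0.        , 308.98786326, 202.71555317],
       [  0.        ,   0.        ,   1.        ]]), 'k1': 0.002750755051679601, 'hand_eye': array([[ 6.39484243e-05, -9.56987390e-01, -2.90129507e-01,
         7.43322196e-02],
       [ 9.99999143e-01,  4.40564741e-04, -1.23278234e-03,
         1.03243636e-03],
       [ 1.30757798e-03, -2.90129180e-01,  9.56986598e-01,
        -1.43735147e-01],
       [ 0.00000000e+00,  0.00000000e+00,  0.00000000e+00,
         1.00000000e+00]])} [ 0.52105024 -0.0452027   0.33000361] [-7.74285652e-05  6.68640568e-01  7.43585754e-01  1.03566975e-04] 3.9417
handle [{'bbox': [268.4, 80.7, 120.0, 182.0], 'confidence': 0.82}]
tote [{'bbox': [266.4, 78.3, 119.3, 185.1], 'confidence': 0.83}]
```

View pics/w1.png

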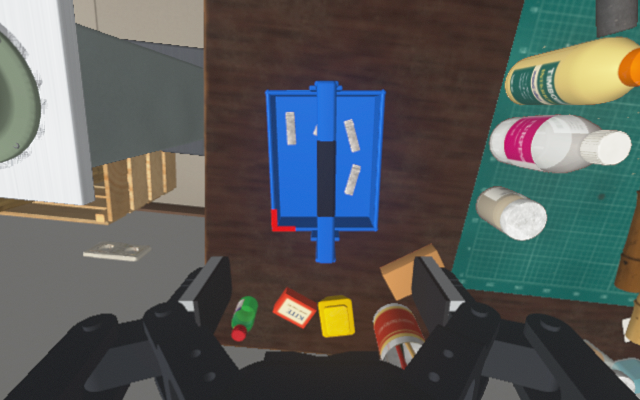

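The wrist view shows the black grip running from about (326,141) to (326,216), and the red cap at (282,222). All four clips are inside, one of them partly under the bar.

```bash
python3 - <<'E'
from h import *
w=np.load("w.npz"); c=bot.calibration("wrist"); T=np.eye(4);T[:3,:3]=qr(w["o"]).as_matrix();T[:3,3]=w["p"]; T=T@c["hand_eye"]
im=cv2.imread("pics/w1.png"); r,st=blob(im,(305,120,45,110)); print(r,st)
b=cv2.boxPoints(r);b=b[np.argsort(b[:,1])]
A,B=[atz(c,p,.146,T) for p in(b[:2].mean(0),b[2:].mean(0))]
m=(A+B)/2; d=A-B; print(A,B,m,"len",np.linalg.norm(d),"yaw",np.degrees(np.arctan2(-d[0],d[1])))
P=[atz(c,p,.05,T) for p in((266,91),(385,91),(379,230),(273,230))]
print(P,np.mean(P,0),np.linalg.norm(P[0]-P[1]),np.linalg.norm(P[1]-P[2]))
E
```

```text
((326.0, 178.5), (73.0, 16.0), 90.0) [  13   22   17   74 1135]
[ 0.522282   -0.00346062  0.146     ] [ 0.53119674 -0.08372171  0.146     ] [ 0.52673937 -0.04359117  0.146     ] len 0.08075466408536387 yaw 6.337964334529471
[array([0.44044019, 0.04340272, 0.05      ]), array([0.59320101, 0.05965787, 0.05      ]), array([ 0.6163112 , -0.13158404,  0.05      ]), array([ 0.46115135, -0.14818952,  0.05      ])] [ 0.52777594 -0.04417824  0.05      ] 0.1536232314147085 0.1926332002050698
```

Rim size (154 x 193 mm), its centre and the bar yaw (6.3°) agree with the given dimensions. Grasp next.

```bash
python3 - <<'E'
from h import *
M=R.from_matrix(np.array([[0,1,0],[1,0,0],[0,0,-1.]])); Y=R.from_euler('z',6.3,degrees=True); T=Y*M
g=[.5272,-.0438]
bot.move_linear([*g,.2],rotation=q(T))
print(bot.move_linear([*g,.115],speed=.08,until_force=8))
bot.set_gripper(0,grasp_force=100)
print("w",bot.read_gripper_width(),bot.read_finger_force(),bot.read_position())
bot.move_linear([*g,.16],speed=.05)
print("ft",bot.read_ft_force(),bot.read_moment(),bot.read_gripper_width(),bot.read_clock())
bot.move_linear([.49,-.044,.30],speed=.08)
print("ft",bot.read_ft_force(),bot.read_finger_force(),bot.read_clock())
im=bot.camera("side"); cv2.imwrite("pics/s1.png",cv2.resize(im[100:350,180:480,::-1],None,fx=2,fy=2))
E
```

```text
False
w 0.21676201256387642 98.28626990318298 [ 0.52653356 -0.04390146  0.115078  ]
ft [ 0.03263176  0.22711213 -5.13030857] [-0.0076654   0.01024629  0.00184559] 0.21952120279152365 7.9417
ft [ 0.27743125 -0.16637104 -5.86091882] 97.77777671813965 9.9
```

View pics/s1.png

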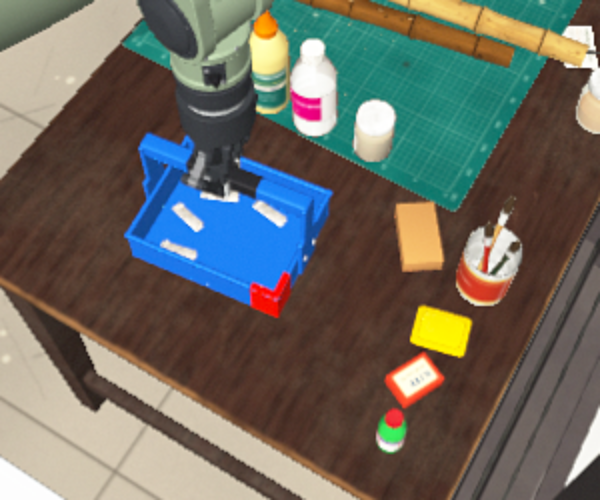

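The tote is lifted level (width 18 mm, about 5.5 N of load), with the clips still scattered in the tray and the bystanders untouched. Now I'll tilt it in steps.

```bash
python3 - <<'E'
from h import *
M=R.from_matrix(np.array([[0,1,0],[1,0,0],[0,0,-1.]])); Y=R.from_euler('z',6.3,degrees=True)
G=np.array([.49,-.044,.32]); ax=np.array([1,-.9,0]);ax/=np.linalg.norm(ax)
for t in(8,16,24,32,40):
    T=Y*R.from_rotvec(np.radians(t)*ax)*M
    t0=bot.read_clock()
    bot.move_linear((G+T.apply([0,0,bot.grip_depth])).tolist(),speed=.0025,rotation=q(T))
    print(t,bot.read_clock()-t0,np.round(bot.read_ft_force(),1))
bot.wait(1)
print(bot.read_clock(),bot.read_finger_force(),bot.read_gripper_width(),bot.read_moment())
for n,s in(("side",np.s_[80:330,180:480]),("top",np.s_[100:350,180:480])):
    im=bot.camera(n); cv2.imwrite(f"pics/{n}2.png",cv2.resize(im[s][:,:,::-1],None,fx=2.4,fy=2.4))
    for i in("clip0",): print(n,[(d["bbox"],d["confidence"]) for d in bot.search_frame(n,i)])
E
```

```text
8 1.1500000000000004 [ 0.8 -0.3 -5.3]
16 1.0167000000000002 [-0.1  0.2 -5.5]
24 1.0166000000000004 [ 0.4  0.7 -6.4]
32 1.0167000000000002 [ 0.3  0.5 -5.3]
40 1.0167000000000002 [ 0.3  1.1 -4.8]
16.1667 98.00127983093262 0.2179672226589327 [-1.28041306  0.92199131  0.00849589]
side [([263.2, 201.8, 9.2, 7.4], 0.63), ([257.6, 198.0, 43.8, 28.0], 0.18)]
top [([284.5, 238.6, 11.2, 6.0], 0.61), ([297.3, 242.0, 20.7, -0.5], 0.49)]
```

View pics/side2.png

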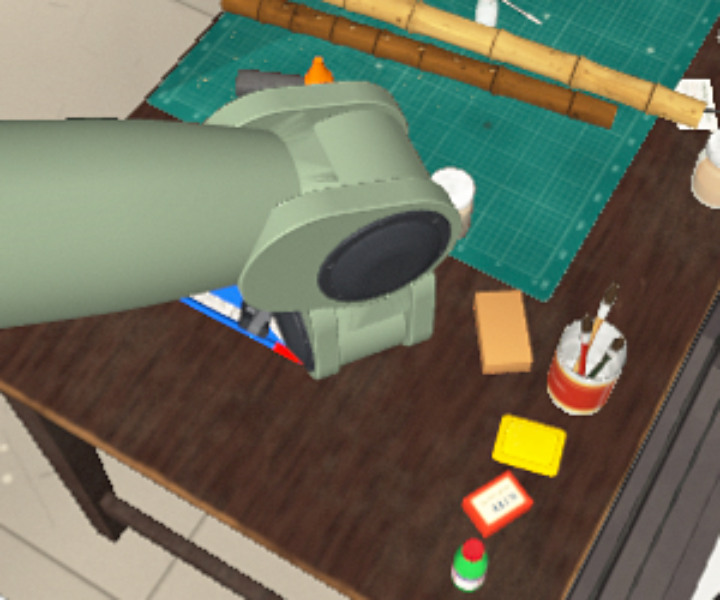

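View pics/top2.png

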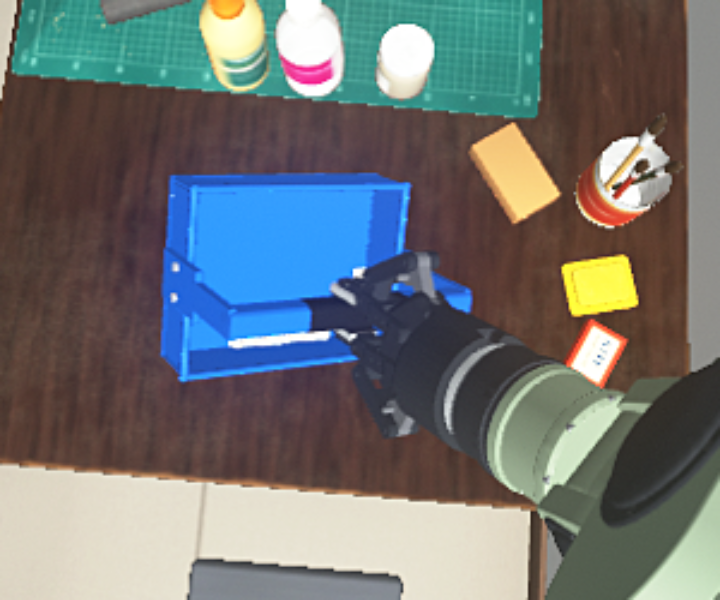

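The top view shows a white strip from (228,345) to (330,335), which looks like clips queued end to end along the -x wall. The rear one is then too far from the corner. I'll check with the wrist camera.

```bash
python3 - <<'E'
from h import *
im=bot.camera("wrist"); cv2.imwrite("pics/w2.png",im[:,:,::-1])
print([(d["bbox"],d["confidence"]) for d in bot.search_frame("wrist","clip0")])
E
```

```text
[([241.7, 250.3, 29.1, 44.3], 0.8), ([238.7, 212.1, 12.6, 51.6], 0.69), ([233.2, 159.2, 19.1, 55.4], 0.65), ([194.8, 23.5, 253.4, 332.6], 0.43)]
```

View pics/w2.png

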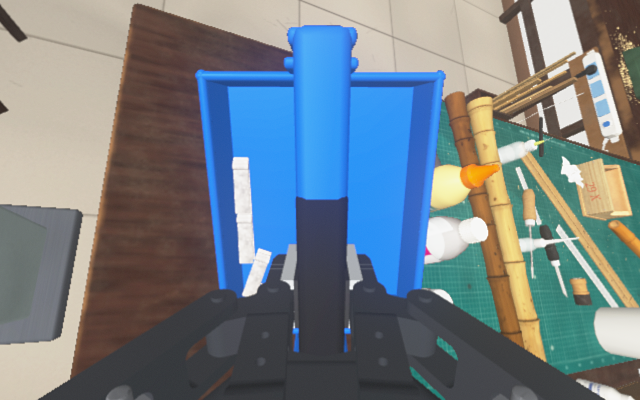

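The wrist view shows the tray well. Two clips are queued along the -x wall, from (241,157) to (245,262). A third lies skewed at (257,270), and the fourth is hidden near the corner. I'll send them sideways along the -y wall (+x, -y tilt) and then back towards the red corner so they pack side by side.

```bash
cat >> h.py <<'E'
M=R.from_matrix(np.array([[0,1,0],[1,0,0],[0,0,-1.]])); Y=R.from_euler('z',6.3,degrees=True)
G=np.array([.49,-.044,.32])
def tgt(dx,dy,t):
    a=np.array([-dy,dx,0.]);a/=np.linalg.norm(a)
    T=Y*R.from_rotvec(np.radians(t)*a)*M
    return (G+T.apply([0,0,bot.grip_depth])),T
def tilt(dx,dy,t,dur):
    p,T=tgt(dx,dy,t); d=np.linalg.norm(p-bot.read_position())
    bot.move_linear(p.tolist(),speed=max(d/dur,1e-4),rotation=q(T))
def look(name=None):
    im=bot.camera("wrist")
    if name: cv2.imwrite(f"pics/{name}.png",im[:,:,::-1])
    print(round(bot.read_clock(),2),[([round(v) for v in d["bbox"]],round(d["confidence"],2)) for d in bot.search_frame("wrist","clip0")])
E
python3 - <<'E'
from h import *
for a in((.6,-1,38),(.6,-1,30),(0,-1,35),(-1,-1,42),(-.4,-1,40)):
    p,T=tgt(*a); j=bot.solve_ik(p.tolist(),q(T)); print(a,None if j is None else np.round(j,2))
tilt(.6,-1,38,2.5); bot.wait(.6); look("w3")
E
```

```text
(0.6, -1, 38) [-0.42  0.6   0.22  1.79  0.3   0.95]
(0.6, -1, 30) [-0.39  0.51  0.13  1.66  0.26  1.01]
(0, -1, 35) [-0.52  0.4  -0.06  1.5   0.48  0.84]
(-1, -1, 42) [-0.66  0.08 -0.52  0.96  0.73  0.81]
(-0.4, -1, 40) [-0.61  0.28 -0.26  1.31  0.65  0.75]
19.77 [([259, 258, 10, 18], 0.77), ([246, 274, 19, 11], 0.64), ([384, 283, 16, 14], 0.42)]
```

View pics/w3.png

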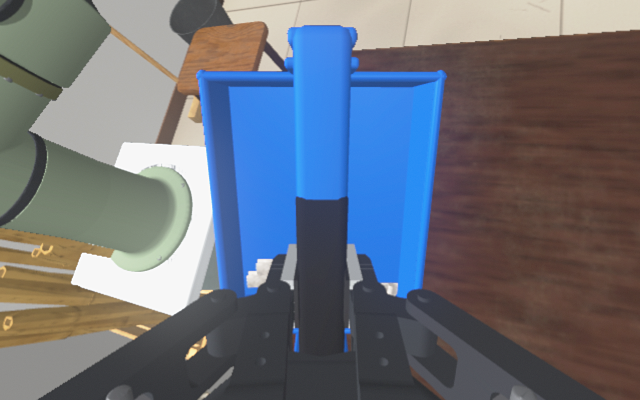

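The jam is broken. All the clips now lie in the -y band, at about (265,270), (255,280) and (390,288), with one hidden. Now I'll bring them back into the red corner.

```bash
python3 - <<'E'
from h import *
tilt(-.5,-1,40,2); bot.wait(.3); tilt(-.95,-1,42,1); bot.wait(1); look("w4")
im=bot.camera("top"); print([(d["bbox"],d["confidence"]) for d in bot.search_frame("top","clip0")])
cv2.imwrite("pics/t4.png",cv2.resize(im[150:300,220:420,::-1],None,fx=3.5,fy=3.5))
E
```

```text
24.48 [([240, 260, 31, 20], 0.86), ([241, 275, 28, 11], 0.82)]
[([412.8, 205.2, 32.4, 26.7], 0.65), ([324.4, 207.4, 8.2, 6.2], 0.58), ([331.6, 178.0, 3.3, 15.9], 0.57)]
```

View pics/w4.png

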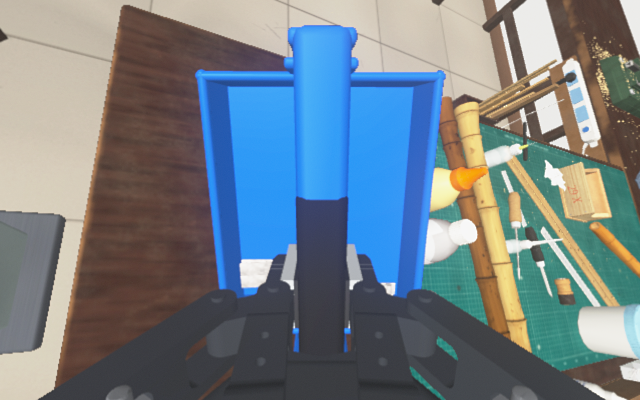

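The wrist view shows two clips lying crosswise at the -x wall, around (255,270). A white patch at (390,288) on the +x side is still out of place. I'll convert these to tote coordinates.

```bash
python3 - <<'E'
from h import *
c=bot.calibration("wrist"); H=c["hand_eye"]
zf=.115-.004-.009   # tool z of clip tops: TCP was at z=.115 at grasp
def tote(uv):
    C,d=ray(c,uv,H); p=C+d*(zf-C[2])/d[2]; return np.round([p[1]*1000,p[0]*1000])
im=cv2.imread("pics/w4.png")
for uv in((240,260),(271,260),(240,275),(240,286),(271,286),(398,283),(384,283),(398,295),(230,87),(420,180),(245,157)): print(uv,tote(uv))
cv2.imwrite("pics/w4c.png",cv2.resize(np.hstack([im[240:310,210:300],im[240:310,350:440]]),None,fx=4,fy=4,interpolation=cv2.INTER_NEAREST))
E
```

```text
(240, 260) [-70. -52.]
(271, 260) [-43. -52.]
(240, 275) [-71. -67.]
(240, 286) [-72. -78.]
(271, 286) [-44. -78.]
(398, 283) [ 70. -75.]
(384, 283) [ 57. -75.]
(398, 295) [ 71. -87.]
(230, 87) [-67.  90.]
(420, 180) [81. 20.]
(245, 157) [-59.  38.]
```

View pics/w4c.png

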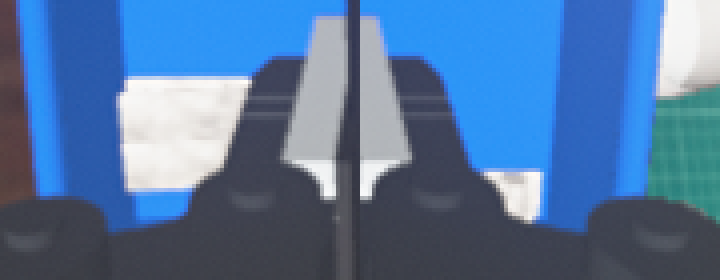

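Two crosswise clips at y -52 to -78 mm are pinning a pair queued along the -y wall, whose tail is at x = +71. Tilting more towards -x takes the pinning load off and drives that pair home. The layout would then be 2 + 1 + 1, all within about 75 mm of the corner.

```bash
python3 - <<'E'
from h import *
p,T=tgt(-1,-.35,42); print(np.round(bot.solve_ik(p.tolist(),q(T)),2))
tilt(-1,-.35,42,1.5); bot.wait(.8); look("w5")
c=bot.calibration("wrist"); H=c["hand_eye"]
im=cv2.imread("pics/w5.png"); 
s=im.astype(int); m=((s.min(2)>130)).astype(np.uint8); m[:240]=0;m[310:]=0;m[:,:225]=0;m[:,430:]=0
n,l,st,ce=cv2.connectedComponentsWithStats(m)
for k in range(1,n):
    if st[k,4]<8: continue
    o=[]
    for uv in((st[k,0],st[k,1]),(st[k,0]+st[k,2],st[k,1]+st[k,3])):
        C,d=ray(c,uv,H); P=C+d*(.102-C[2])/d[2]; o.append(np.round([P[1]*1000,P[0]*1000]).tolist())
    print(st[k].tolist(),o)
print(bot.read_finger_force(),bot.read_gripper_width())
E
```

```text
[-0.59 -0.16 -0.77  0.53  0.62  1.  ]
27.13 [([241, 260, 29, 15], 0.67), ([239, 274, 29, 9], 0.49)]
[281, 245, 15, 45, 405] [[-34.0, -38.0], [-22.0, -82.0]]
[347, 245, 15, 45, 407] [[23.0, -38.0], [38.0, -82.0]]
[239, 259, 34, 29, 791] [[-71.0, -51.0], [-42.0, -80.0]]
98.24871182441711 0.21772707954753648
```

```bash
python3 - <<'E'
from h import *
def show(f):
    im=cv2.imread(f).astype(int)
    for r in range(256,304,2): print(r,''.join('W' if p.min()>120 else 'B' if p[0]>p[2]+60 else 'r' if p[2]>p[0]+60 else '.' for p in im[r,228:292]),''.join('W' if p.min()>120 else 'B' if p[0]>p[2]+60 else '.' for p in im[r,350:420]))
show("pics/w4.png"); print(); show("pics/w5.png")
E
```

```text
256 BBBBBBBBBBBBBBBBBBBBBBBBBBBBBBBBBBBBBBBBBBBBBBBBB.........WWWWWW WWWWWWW..........BBBBBBBBBBBBBBBBBBBBBBBBBBBBBBBBBBBBBBBBBBBBBBBBBBBBB
258 BBBBBBBBBBBBBBBBBBBBBBBBBBBBBBBBBBBBBBBBBBBBBBB...........WWWWWW WWWWWWWW...........BBBBBBBBBBBBBBBBBBBBBBBBBBBBBBBBBBBBBBBBBBBBBBBBBBB
260 BBBBBBBBBBBBBWWWWWWWWWWWWWWWWWWWWWWWWWWWWWWWW............WWWWWWW WWWWWWWW............BBBBBBBBBBBBBBBBBBBBBBBBBBBBBBBBBBBBBBBBBBBBBBBBBB
262 BBBBBBBBBBBBBWWWWWWWWWWWWWWWWWWWWWWWWWWWWWWW.............WWWWWWW WWWWWWWWW............BBBBBBBBBBBBBBBBBBBBBBBBBBBBBBBBBBBBBBBBBBBBBBBBB
264 BBBBBBBBBBBWWWWWWWWWWWWWWWWWWWWWWWWWWWWWWWWW............WWWWWWWW WWWWWWWWW............BBBBBBBBBBBBBBBBBBBBBBBBBBBBBBBBBBBBBBBBBBBBBBBBB
266 BBBBBBBBBBBWWWWWWWWWWWWWWWWWWWWWWWWWWWWWWWW.............WWWWWWWW WWWWWWWWWW............BBBBBBBBBBBBBBBBBBBBBBBBBBBBBBBBBBBBBBBBBBBBBBBB
268 BBBBBBBBBBBBWWWWWWWWWWWWWWWWWWWWWWWWWWWWWW.............WWWWWWWWW WWWWWWWWWW.............BBBBBBBBBBBBBBBBBBBBBBBBBBBBBBBBBBBBBBBBBBBBBBB
270 BBBBBBBBBBBBWWWWWWWWWWWWWWWWWWWWWWWWWWWWWW.............WWWWWWWWW WWWWWWWWWWW............BBBBBBBBBBBBBBBBBBBBBBBBBBBB
[... 4920 characters left out ...]

294 ........BBBBBBBBBBBBBBBBBBB..................................... ......................................BBBBBBBBBBBBBBBBBBB.............
296 .........BBBBBBBBBB............................................. ..............................................BBBBBBBBBBB.............
298 ................................................................ ......................................................................
300 ................................................................ ......................................................................
302 ................................................................ ......................................................................
```

The +x tail has moved in, but the 13 mm slot along the -y wall at the corner is still empty, so the front wall clip is still pinned. I'll remove the -y load altogether for a moment.

```bash
cat >> h.py <<'E'
def cls(f):
    im=cv2.imread(f).astype(int)
    for r in range(256,300,3): print(r,*[''.join('W' if p.min()>120 else 'B' if p[0]>p[2]+60 else '.' for p in im[r,a:b]) for a,b in((228,292),(350,420))])
E
python3 - <<'E'
from h import *
for a in((-1,0,46),(-1,-.4,44)):
    p,T=tgt(*a); j=bot.solve_ik(p.tolist(),q(T)); print(a,None if j is None else np.round(j,2))
tilt(-1,0,46,1.2); bot.wait(.5); look("w6"); cls("pics/w6.png")
E
```

```text
(-1, 0, 46) [-0.48 -0.3  -0.95  0.21  0.41  1.13]
(-1, -0.4, 44) [-0.63 -0.14 -0.77  0.54  0.67  0.98]
29.08 [([241, 256, 29, 21], 0.93), ([239, 276, 28, 12], 0.55)]
256 BBBBBBBBBBBBBBBBBBBBBBBBBBBBBBBBBBBBBBBBBBBBBBBBB............... .................BBBBBBBBBBBBBBBBBBBBBBBBBBBBBBBBBBBBBBBBBBBBBBBBBBBBB
259 BBBBBBBBBBBBBWWWWWWWWWWWWWWWWWWWWWWWWWWWWWWWW................... ...................BBBBBBBBBBBBBBBBBBBBBBBBBBBBBBBBBBBBBBBBBBBBBBBBBBB
262 BBBBBBBBBBBBWWWWWWWWWWWWWWWWWWWWWWWWWWWWWWWW.................... .....................BBBBBBBBBBBBBBBBBBBBBBBBBBBBBBBBBBBBBBBBBBBBBBBBB
265 BBBBBBBBBBBWWWWWWWWWWWWWWWWWWWWWWWWWWWWWWWW..................... ......................BBBBBBBBBBBBBBBBBBBBBBBBBBBBBBBBBBBBBBBBBBBBBBBB
268 BBBBBBBBBBBWWWWWWWWWWWWWWWWWWWWWWWWWWWWWWW...................... .......................BBBBBBBBBBBBBBBBBBBBBBBBBBBBBBBBBBBBBBBBBBBBBBB
271 BBBBBBBBBBBBWWWWWWWWWWWWWWWWWWWWWWWWWWWWW....................... ........................BBBBBBBBBBBBBBBBBBBBBBBBBBBBBBBBBBBBBBBBBBBBBB
274 BBBBBBBBBBBBWWWWWWWWWWWWWWWWWWWWWWWWWWWW........................ .........................
[... 465 characters left out ...]

286 BBBBBBBBBBBBBWWWWWWWWWWWWWWWWWW...............................WW WWW..............................BBBBBBBBBBBBBBBBBBBBBBBBBBBBBBBBBBBBB
289 BBBBBBBBBBBBBBBWWWWWWWWWWWWWWW.................................W WWW................................BBBBBBBBBBBBBBBBBBBBBBBBBBBBBBBBBBB
292 .......BBBBBBBBWWWWWWWWWWWWWW................................... ....................................BBBBBBBBBBBBBBBBBBBBBB............
295 .........BBBBBBBB.WWWWWW........................................ ...........................................BBBBBBBBBBBBBB.............
298 ................................................................ ......................................................................
```

The slot has filled, starting at the corner. I'll add a little -y tilt for the final hold, check again and hand in.

```bash
python3 - <<'E'
from h import *
tilt(-1,-.35,44,1.5); bot.wait(1.2); look("w7"); cls("pics/w7.png")
im=cv2.imread("pics/w7.png").astype(int)[85:255,225:430]; print("stray white px",[(r+85,c+225) for r,c in np.argwhere(im.min(2)>150)][:5],(im.min(2)>150).sum())
print(bot.read_finger_force(),bot.read_gripper_width(),bot.read_ft_force(),bot.read_clock())
E
```

```text
32.02 [([240, 278, 28, 8], 0.74), ([240, 260, 29, 16], 0.67), ([242, 286, 19, 12], 0.46)]
256 BBBBBBBBBBBBBBBBBBBBBBBBBBBBBBBBBBBBBBBBBBBBBBBBB.........WWWWWW WWWWWWW..........BBBBBBBBBBBBBBBBBBBBBBBBBBBBBBBBBBBBBBBBBBBBBBBBBBBBB
259 BBBBBBBBBBBBBWWWWWWWWWWWWWWWWWWWWWWWWWWWWWWWW.............WWWWWW WWWWWWWW............BBBBBBBBBBBBBBBBBBBBBBBBBBBBBBBBBBBBBBBBBBBBBBBBBB
262 BBBBBBBBBBBB.WWWWWWWWWWWWWWWWWWWWWWWWWWWWWWW.............WWWWWWW WWWWWWWWW............BBBBBBBBBBBBBBBBBBBBBBBBBBBBBBBBBBBBBBBBBBBBBBBBB
265 BBBBBBBBBBBWWWWWWWWWWWWWWWWWWWWWWWWWWWWWWWW.............WWWWWWWW WWWWWWWWW.............BBBBBBBBBBBBBBBBBBBBBBBBBBBBBBBBBBBBBBBBBBBBBBBB
268 BBBBBBBBBBBWWWWWWWWWWWWWWWWWWWWWWWWWWWWWWW..............WWWWWWWW WWWWWWWWWW.............BBBBBBBBBBBBBBBBBBBBBBBBBBBBBBBBBBBBBBBBBBBBBBB
271 BBBBBBBBBBBBWWWWWWWWWWWWWWWWWWWWWWWWWWWWW..............WWWWWWWWW WWWWWWWWWWW.............BBBBBBBBBBBBBBBBBBBBBBBBBBBBBBBBBBBBBBBBBBBBBB
274 BBBBBBBBBBBBWWWWWWWWWWWWWWWWWWWWWWWWWWWW..............WWWWWWWWWW WWWWWWWWWWW..............BBBBBBBBBBBBBBBBBBBBBBBBBBBBBBBBBBBBBBBBBBBBB
277 BBBBBBBBBBBBWWWWWWWWWWWWWW
[... 651 characters left out ...]
BBBBBBBBBBBBBBBBBB
292 .......BBBBBBBBBWWWWWWWWWWWWW................................... ....................................BBBBBBBBBBBBBBBBBBBBBB............
295 .........BBBBBBBBWWWWWWW........................................ ..........................................BBBBBBBBBBBBBBB.............
298 ................................................................ ......................................................................
stray white px [(np.int64(207), np.int64(429)), (np.int64(208), np.int64(429)), (np.int64(209), np.int64(429)), (np.int64(210), np.int64(429)), (np.int64(211), np.int64(429))] 35
98.42959642410278 0.21984068830804268 [-0.40827393  0.03072611 -5.663837  ] 32.075
```

Three rows are stacked at the corner. The fourth clip is queued behind the wall row with its end at about x = +21 mm, so its middle is about 70 mm from the corner. There are no strays (the white pixels at column 429 are outside the tray), and the grip is steady.

```bash
python3 -c "
from cell import bot
print(bot.close_job())"
```

```text
the job is handed in; nothing more can be done
None
```

I handed the job in at about 32 s of robot time: the tote is held by its handle at about 44° tilt, steady and clear of the table, with three clips seen packed at the red corner and the fourth, hidden behind the gripper, inferred to be about 70 mm from it; no verdict was returned.

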